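# Register a reject egg at the candling table

### The job

Register the egg with the red dot as a reject: touch it gently on top with the fingertips and rest there for about half a second, leaving it sitting in its pocket, then press the red key on the candler box fully down and let it come back up, and withdraw. Do not pick anything up, and leave the other eggs, the other two keys and everything else on the table alone.

Things in the scene. Friction and masses are not known exactly. Their poses are not given: they have to be found in the camera images.
- egg_red: the egg to touch: cream hen's egg with a red round dot about 19 mm wide on its top, 44 mm diameter, 58 mm tall, about 60 g, standing loose, pointed end down, in one pocket of the flat; origin at its lower tip, z up to its top. The shell bears some 30 N, knocks included: come down on it slowly
- egg_red_top (a point): centre of the red dot, the highest point of that egg, about 80 mm above the table
- egg_blue: blue-dotted cream hen's egg, 44 mm diameter, 58 mm tall, standing pointed end down in a flat pocket; origin at its lower tip, z up to its top. Must not be touched
- egg_green: green-dotted cream hen's egg, 44 mm diameter, 58 mm tall, standing pointed end down in a flat pocket; origin at its lower tip, z up to its top. Must not be touched
- egg_plain: cream undotted hen's egg, 44 mm diameter, 58 mm tall, standing pointed end down in a flat pocket; origin at its lower tip, z up to its top. Must not be touched
- egg_brown: brown undotted hen's egg, 44 mm diameter, 58 mm tall, standing pointed end down in a flat pocket; origin at its lower tip, z up to its top. Must not be touched
- flat_mid (a point): centre of the underside of the yellow plastic egg flat (left or right of the candler box), 164 (x) by 214 (y) mm, standing on soft spring feet 12 mm high; pocket walls to 36 mm above the table with small pegs to 44 mm; 3 (x) by 4 (y) pockets 50 mm apart, five of them holding an egg; eggs may be neighbours; axes along the flat
- flat (a joint): how far the flat is pressed down on its spring feet, 0 up, 0.010 m at the bottom stop; starts to sink at about 2 N on an egg, about 8 N at the bottom, and comes back up by itself
- candler: fixed steel candler box, 150 (x) by 210 (y) by 110 mm high, origin at the centre of its underside; three round keys stand on its top in a row along its y, 38 mm before its centre (-x) and 65 mm apart, in any order; a black rubber light port 48 mm wide and 12 mm high lies 35 mm behind its centre (+x)
- key_red (a joint): red key's travel, 0 up, 0.006 m fully down; spring returned, about 5 N fully down
- key_red_top (a point): centre of the top of the red key, a round cap 28 mm wide, pressed straight down
- key_green (a joint): green key's travel, as the red key's; leave alone
- key_white (a joint): white key's travel, as the red key's; leave alone
- key_green_top (a point): centre of the top of the green key
- key_white_top (a point): centre of the top of the white key
- egg_stand: brown egg, same size, standing on the wooden egg stand; leave alone
- stand: round wooden egg stand on a rubber foot, 76 mm wide, 34 mm high; origin at the centre of its underside; loose
- scale: chrome egg scale with a round pan, 150 by 130 by 64 mm high, origin at the centre of its underside; fixed
- torch: black hand torch standing upright, 28 mm diameter, 110 mm tall, origin at the centre of its underside; loose
- brush: small brush lying on the table; loose
- bin_bracket: hinge bracket, at the table's right-hand (-y) edge, of the small aluminium reject bin (130 mm deep by 190 wide by 75 high) that it carries, lying inward of it (+y); origin on the table at the hinge; leave alone
- reject_bin (a joint): tilt (rad) of the reject bin, 0 level, growing as it tips outward over the edge; stays where it is; leave alone

How it is judged:
By the outcome, as a careful person would: the job done as asked, in the order asked, and still so for the second after the job is handed in, with the robot touching nothing.
It also fails if it takes over 38 s, if anything falls off the work surface, if the arm or the gripper's body presses on something with over 40 N, if the wrist force passes 120 N, or if a joint passes its speed limit or range.

### The arm

A 6-joint arm with a two-finger parallel gripper is mounted at the origin on the work surface. World frame = base frame: x ahead of the robot, y to its left, z up, the work surface at z = 0. Lengths are in mm, angles in rad, forces in N, time in s.
With the tool pointing down it reaches from about 300 to 775 mm from the base axis. Payload 14.6 kg.
Tool frame: the origin (TCP) lies at the very end of the fingers, on their centre line; the grasp point (between the pads) lies 19 mm behind it; z points along the fingers, y is the direction in which the jaws open and shut (so a half turn about z gives the same grasp; the last joint's range is limited). The gripper opens to 94 mm and grips with 3 to 60 N. Pads are 16 mm wide; open, the fingers measure 119 mm over their backs; the gripper's body (75 mm by 177 mm) begins 78 mm behind the grasp point.
Start: joints at [1.122, 0.3, 1.521, -0, 1.321, -0.067], TCP at [204.922, 510.388, 205.446] pointing down, gripper open.
Joint ranges: [-3.03, 3.03], [-0.79, 2.21], [0.23, 2.52], [-1.04, 4.18], [0, 3.07], [-2.55, 2.55]. Speed limits (rad/s): [2.22, 2.22, 2.57, 3.14, 3.14, 3.14].

### API

Orientations are given as [roll, pitch, yaw] about the fixed x, y, z axes, in that order (R = Rz(yaw) Ry(pitch) Rx(roll)).
In Python, from cell import manip gives the robot as it stands.
- The arm moves only by the shell command python3 -m inch 'ROWS' [FORCE]. ROWS is a JSON object of lists of equal length, an entry for each row: "grip": the opening, from -1 (shut) to 1 (fully open), so that 0 is half open; "travel": the shift along the world's x, y, z in cm, a list of three; "turn": the turn, a rotation vector about the world's x, y, z in degrees, a list of three. A call has 1 to 10 rows; each row is the pose to reach, as a shift and turn from the pose measured when the call began; what a row does not reach only later rows make up. A row lasts 1/8 s, in which the tool goes at most 62.5 mm and 10.7 degrees, less where a joint would pass 70% of its speed; a pose out of reach is approached as far as the arm can. A call with a gripper value outside its range is refused whole. The fingers move at their own pace and stop on an object; FORCE is the grip in N (left out, the last holds). Time passes only in rows, so rows that repeat a pose let the fingers close. It gives the time, the measured TCP pose, the force and the opening at its end, in the units of the state.
- manip.read_state(): the state, without advancing time (a new reading comes with each control period).
- manip.camera(name): name is "side" or "top" or "wrist"; returns (picture, depth): 420x560x3 uint8, red, green, blue; 420x560 float32, mm along the optical axis (not along the pixel's ray), 0 where there is no reading.
- manip.calibration(name): a dict with "fx", "fy", "cx", "cy" (pixels), "world_from_camera" (4x4, takes a point from camera to world coordinates). Camera axes: x right, y up, looking along -z (the intrinsics and any distortion apply to the point x, -y, -z); pixel columns grow to the right and rows downward; lengths in mm; the calibration is good to about 2 mm. A picture is of the moment at which its call begins: read the wrist's pose just before it. calibration takes no time and is no camera call; for the wrist camera it gives the pose at the moment of the call.
- manip.sign_off(): hands the job in, once; it reports no verdict.
Trained networks look in the newest picture that a camera, given by its name, has taken for a name from the list of things; names that differ only in an ending like _2 or _b are one class to them, and where a whole thing is asked for, a point or a joint stands for the part that bears it (a point fixed in the world has none). Each returns a list of dicts, best first, with "p" (0 to 1); they miss things now and then, are a little off and sometimes report something else, mostly with a low value. They report only what shows in the picture. A call takes as long as a camera call.
- manip.look_for(camera, label): "bbox" ([left, top, right, bottom] in pixels, round what is visible of it).
The state is a dict: "clock": time; "joints": joint angles; "qd": joint speeds; "effort": joint torques, N m; "eef_pos": TCP position; "eef_rot": TCP orientation; "wrist_force": force on the tool from outside, world axes, zero at the start; "moment": the same for the moment, N m; "finger_gap": finger opening in mm.
Only numpy, scipy, OpenCV 4.12 (cv2) and the standard library are available. Lean on these libraries where they do the work, as an engineer would, in place of code of your own. Each camera call takes 0.05 s, during which the arm holds its last target.

## Working session

There is one attempt and no reset: what is moved stays moved. The work goes in short steps, Python scripts to look and compute and a shell command to move; the robot and the scene stay as the last step left them, time stands still between calls to the robot, and variables do not carry over. Pictures are saved under pics/ and viewed, and the job is handed in when it is done.

```bash
ls; mkdir -p pics; python3 - <<'E'
from cell import manip
import cv2
for n in ["top","side"]:
    p,d=manip.camera(n); cv2.imwrite(f"pics/{n}0.png",p[:,:,::-1])
    for l in ["egg_red","egg_red_top","key_red","key_red_top","candler","flat_mid","torch"]:
        print(n,l,[( [round(v) for v in o["bbox"]],round(o["p"],2)) for o in manip.look_for(n,l)[:3]])
s=manip.read_state();print(s["clock"],s["eef_pos"],s["eef_rot"],s["finger_gap"],s["wrist_force"])
E
```

```text
pics
top egg_red [([85, 203, 102, 217], 0.57), ([316, 198, 328, 215], 0.51)]
top egg_red_top [([313, 197, 333, 211], 0.72)]
top key_red [([315, 200, 332, 212], 0.71)]
top key_red_top [([173, 218, 182, 227], 0.61)]
top candler [([276, 195, 356, 256], 0.65), ([172, 218, 181, 224], 0.62), ([138, 179, 225, 243], 0.58)]
top flat_mid [([274, 192, 356, 254], 0.75)]
top torch [([287, 238, 303, 254], 0.53), ([414, 189, 471, 256], 0.5), ([202, 139, 217, 156], 0.49)]
side egg_red [([309, 230, 361, 241], 0.49), ([287, 240, 302, 252], 0.43)]
side egg_red_top [([289, 239, 302, 251], 0.51), ([250, 225, 264, 240], 0.43)]
side key_red []
side key_red_top []
side candler [([248, 143, 290, 198], 0.88)]
side flat_mid [([246, 220, 311, 285], 0.92)]
side torch [([316, 163, 320, 185], 0.62)]
0.8 [204.91535754 510.39529483 205.44230892] [ 3.14159142e+00 -1.48978765e-05  2.75977940e+00] 93.94442907591119 [-0.57756622  0.51649801 -0.34439651]
```

View pics/top0.png

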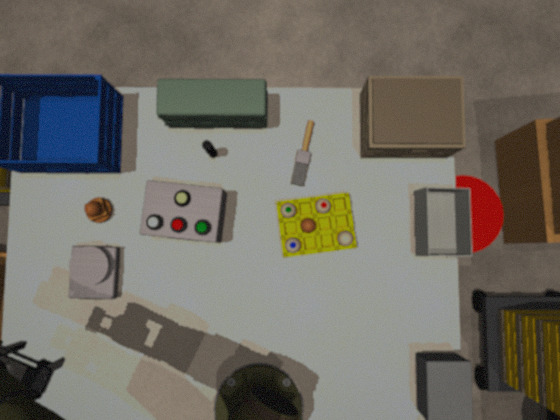

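View pics/side0.png

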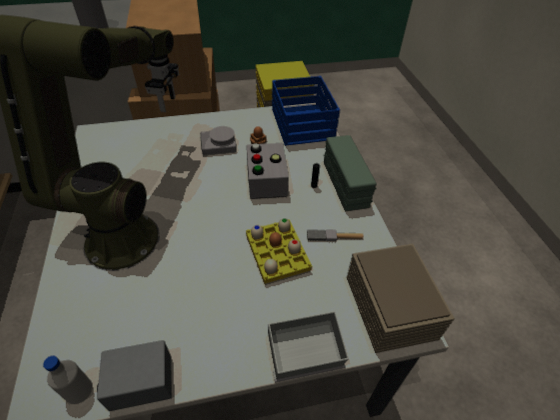

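The top view shows the red-dotted egg at about (323,206), in the flat's rear row with no neighbour next to it. The red key is at about (178,225), the middle of the three.

```bash
cat > h.py <<'E'
from cell import manip
import numpy as np, cv2
def ray(c,u,v):
    T=np.array(c["world_from_camera"]); k=[c[x] for x in ("k1","k2","p1","p2","k3") if x in c]
    d=T[:3,:3]@np.array([(u-c["cx"])/c["fx"],-(v-c["cy"])/c["fy"],-1]); return T[:3,3],d
def at_z(c,u,v,z):
    o,d=ray(c,u,v); return o+d*(z-o[2])/d[2]
def depthpt(c,D,u,v):
    o,d=ray(c,u,v); z=np.median(D[int(v)-1:int(v)+2,int(u)-1:int(u)+2]); return o+d*z
def blobs(p,lo,hi,kind="red"):
    h=cv2.cvtColor(p,cv2.COLOR_RGB2HSV)
    if kind=="red": m=((h[...,0]<8)|(h[...,0]>170))&(h[...,1]>130)&(h[...,2]>70)
    if kind=="green": m=(h[...,0]>48)&(h[...,0]<80)&(h[...,1]>120)&(h[...,2]>40)
    n,l,s,c=cv2.connectedComponentsWithStats(m.astype(np.uint8))
    return [(c[i].round(1),s[i]) for i in range(1,n) if lo<=s[i][4]<=hi]
E
python3 - <<'E'
from h import *
for n in ("top","side"):
    p,d=manip.camera(n);c=manip.calibration(n)
    print(n,{k:v for k,v in c.items() if k!="world_from_camera"})
    for b,s in blobs(p,8,400):
        print(b,s,"dep",depthpt(c,d,*b).round(1),"z80",at_z(c,*b,80).round(1),"z120",at_z(c,*b,122).round(1))
    if n=="top":
        for nm,q in dict(flatTL=(278,202),flatTR=(352,194),flatBR=(357,247),flatBL=(284,256),green=(203,227),white=(154,222),port=(181,198),bl=(289,210),brn=(308,226),blue=(293,244),plain=(345,239)).items(): print(nm,depthpt(c,d,*q).round(0))
E
```

```text
top {'fx': 420.6125451986295, 'fy': 420.6125451986295, 'cx': 283.70778605969497, 'cy': 211.94903417570785}
[323.5 204.5] [321 202   6   6  32] dep [ 579.  -182.    77.4] z80 [ 578.7 -181.7   80. ] z120 [ 574.3 -177.7  122. ]
[177.  224.1] [172 219  11  11 104] dep [519.8 212.7 131.1] z80 [522.7 225.6  80. ] z120 [520.3 215.  122. ]
flatTL [589. -54.  42.]
flatTR [ 619. -274.    2.]
flatBR [ 461. -288.    1.]
flatBL [435. -72.  36.]
green [512. 143. 132.]
white [525. 274. 131.]
port [591. 206. 122.]
bl [563. -86.  78.]
brn [ 519. -138.   78.]
blue [469. -97.  79.]
plain [ 483. -241.   77.]
side {'fx': 393.9221110993806, 'fy': 393.9221110993806, 'cx': 278.20769399814725, 'cy': 204.82851008842078}
[256.4 156. ] [253 154   7   5  27] dep [520.4 210.5 136.4] z80 [530.7 278.5  80. ] z120 [523.  227.9 122. ]
[294.2 241.7] [292 240   6   4  17] dep [ 580.  -180.4   79.7] z80 [ 579.9 -180.6   80. ] z120 [ 570.3 -212.4  122. ]
```

```bash
python3 -m inch '{"grip":[-1,-1,-1,-1,-1,-1,-1,-1,-1,-1],"travel":[[2,-3,0],[5,-9,0],[8,-14,0],[11,-20,0],[13.5,-25,0],[16.5,-30,0],[19,-35,0],[22,-40,0],[24.5,-45,0],[26,-48,0]],"turn":[[0,0,0],[0,0,0],[0,0,0],[0,0,0],[0,0,0],[0,0,0],[0,0,0],[0,0,0],[0,0,0],[0,0,0]]}' 10
```

```text
clock: 2.15
eef_pos: [465.6, 28.1, 205.5]
eef_rot: [-3.142, 0.0, 2.758]
wrist_force: [0.2, 0.2, 0.1]
finger_gap: 1.1
```

```bash
python3 -m inch '{"grip":[-1,-1,-1,-1,-1,-1,-1,-1],"travel":[[1.5,-3,0],[4,-8,0],[7,-13,0],[9,-17,0],[10.5,-20,-1],[11.3,-21,-3],[11.3,-21,-4.5],[11.3,-21,-4.5]],"turn":[[0,0,0],[0,0,0],[0,0,0],[0,0,0],[0,0,0],[0,0,0],[0,0,0],[0,0,0]]}'
python3 - <<'E'
from h import *
s=manip.read_state();print(s["eef_pos"],s["wrist_force"])
for n in ("wrist","side"):
    p,d=manip.camera(n);c=manip.calibration(n);cv2.imwrite(f"pics/{n}1.png",p[:,:,::-1])
    for b,st in blobs(p,8,9000): print(n,b,st,"dep",depthpt(c,d,*b).round(1),"z80",at_z(c,*b,80).round(1))
E
```

```text
clock: 3.15
eef_pos: [578.0, -181.2, 159.5]
eef_rot: [-3.142, -0.002, 2.758]
wrist_force: [-0.7, 0.6, -0.2]
finger_gap: 0.8
[ 577.99419276 -181.17138655  159.46927301] [-0.67206872  0.56651248 -0.19282228]
wrist [290.7 218.2] [279 208  24  22 406] dep [ 578.8 -180.5   79.1] z80 [ 578.6 -180.4   80. ]
side [294.1 241.6] [292 240   5   4  17] dep [ 579.5 -180.9   81. ] z80 [ 579.7 -180.2   80. ]
```

View pics/wrist1.png

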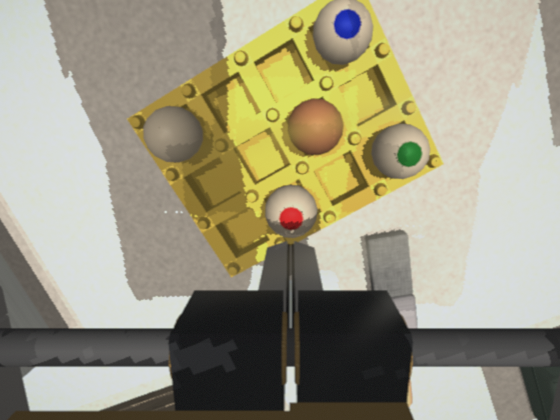

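The wrist view shows the red dot at (291,218), right under the closed fingers and less than 1 mm off centre. I'll descend to just above it.

```bash
python3 -m inch '{"grip":[-1,-1,-1,-1,-1,-1,-1,-1],"travel":[[0.08,0.06,-1.5],[0.08,0.06,-3.5],[0.08,0.06,-5],[0.08,0.06,-6],[0.08,0.06,-6.8],[0.08,0.06,-7.1],[0.08,0.06,-7.2],[0.08,0.06,-7.2]],"turn":[[0,0,0],[0,0,0],[0,0,0],[0,0,0],[0,0,0],[0,0,0],[0,0,0],[0,0,0]]}'
python3 - <<'E'
from cell import manip
for i in range(4):
    print(manip.read_state()["wrist_force"].round(2) if hasattr(manip.read_state()["wrist_force"],'round') else manip.read_state()["wrist_force"])
E
```

```text
clock: 4.25
eef_pos: [579.7, -180.8, 89.6]
eef_rot: [3.142, 0.002, 2.759]
wrist_force: [0.4, -0.1, 1.0]
finger_gap: 0.8
[ 0.43 -0.13  0.98]
[ 0.43 -0.13  0.98]
[ 0.43 -0.13  0.98]
[ 0.43 -0.13  0.98]
```

```bash
python3 -m inch '{"grip":[-1,-1,-1,-1,-1,-1],"travel":[[0,0,-0.15],[0,0,-0.3],[0,0,-0.45],[0,0,-0.6],[0,0,-0.7],[0,0,-0.7]],"turn":[[0,0,0],[0,0,0],[0,0,0],[0,0,0],[0,0,0],[0,0,0]]}'

```

```text
clock: 5.0
eef_pos: [579.6, -180.8, 82.5]
eef_rot: [3.142, 0.001, 2.759]
wrist_force: [-0.3, -0.6, 0.2]
finger_gap: 0.6
```

```bash
python3 -m inch '{"grip":[-1,-1,-1],"travel":[[0,0,-0.1],[0,0,-0.2],[0,0,-0.2]],"turn":[[0,0,0],[0,0,0],[0,0,0]]}'

```

```text
clock: 5.38
eef_pos: [579.6, -180.7, 80.4]
eef_rot: [3.142, 0.001, 2.759]
wrist_force: [-0.6, 0.6, 0.1]
finger_gap: 0.5
```

```bash
python3 -m inch '{"grip":[-1,-1,-1],"travel":[[0,0,-0.1],[0,0,-0.15],[0,0,-0.15]],"turn":[[0,0,0],[0,0,0],[0,0,0]]}'

```

```text
clock: 5.75
eef_pos: [579.6, -180.7, 78.9]
eef_rot: [3.142, 0.001, 2.759]
wrist_force: [-0.5, -0.2, 0.6]
finger_gap: 0.6
```

```bash
python3 -m inch '{"grip":[-1,-1,-1],"travel":[[0,0,-0.08],[0,0,-0.1],[0,0,-0.1]],"turn":[[0,0,0],[0,0,0],[0,0,0]]}'
python3 - <<'E'
from h import *
f=[]
for i in range(3):
    p,d=manip.camera("wrist");f.append(manip.read_state()["wrist_force"])
print(np.mean(f,0),np.std(f,0))
cv2.imwrite("pics/w2.png",p[:,:,::-1])
E
```

```text
clock: 6.12
eef_pos: [579.6, -180.8, 78.0]
eef_rot: [3.142, 0.001, 2.759]
wrist_force: [-0.1, -0.9, 1.1]
finger_gap: 0.7
[0.09776432 0.13115829 1.71073874] [0.41884422 0.23275526 0.30170778]
```

View pics/w2.png

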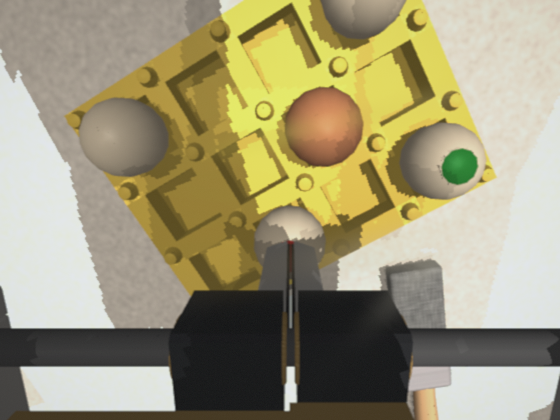

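The fingertips sit on the egg's top at (290,240), with about 1.7 N. I'll go down slightly more to make the contact certain, then rest.

```bash
python3 -m inch '{"grip":[-1,-1,-1,-1,-1],"travel":[[0,0,-0.08],[0,0,-0.12],[0,0,-0.12],[0,0,-0.12],[0,0,-0.12]],"turn":[[0,0,0],[0,0,0],[0,0,0],[0,0,0],[0,0,0]]}'
python3 - <<'E'
from h import *
f=[]
for i in range(3):
    p,d=manip.camera("side");f.append(manip.read_state()["wrist_force"])
print(np.mean(f,0),np.std(f,0))
E
```

```text
clock: 6.9
eef_pos: [579.6, -180.8, 76.8]
eef_rot: [3.142, 0.001, 2.759]
wrist_force: [-0.9, 0.1, 2.5]
finger_gap: 0.4
[ 0.14085855 -0.00546788  2.70855128] [0.48930864 0.20473204 0.28531372]
```

Contact is clear at 2.7 N. I'll rest a little longer, then lift off slowly.

```bash
python3 -m inch '{"grip":[-1,-1,-1,-1,-1,-1,-1,-1,-1,-1],"travel":[[0,0,0],[0,0,0],[0,0,0],[0,0,0.1],[0,0,0.3],[0,0,0.6],[0,0,1.2],[0,0,3],[0,0,6],[0,0,10]],"turn":[[0,0,0],[0,0,0],[0,0,0],[0,0,0],[0,0,0],[0,0,0],[0,0,0],[0,0,0],[0,0,0],[0,0,0]]}'
python3 - <<'E'
from h import *
s=manip.read_state();print(s["eef_pos"],s["wrist_force"])
p,d=manip.camera("wrist");c=manip.calibration("wrist");cv2.imwrite(f"pics/w3.png",p[:,:,::-1])
for b,st in blobs(p,8,9000): print(b,st,"dep",depthpt(c,d,*b).round(1),"z80",at_z(c,*b,80).round(1))
E
```

```text
clock: 8.3
eef_pos: [579.3, -180.7, 178.4]
eef_rot: [3.142, 0.001, 2.759]
wrist_force: [-0.2, 0.5, -0.6]
finger_gap: 0.5
[ 579.3437294  -180.67417477  178.43114149] [-0.22672362  0.53931582 -0.55599592]
[289.6 210.2] [279 200  22  21 364] dep [ 580.8 -181.2   84.3] z80 [ 581.9 -181.7   80. ]
```

View pics/w3.png

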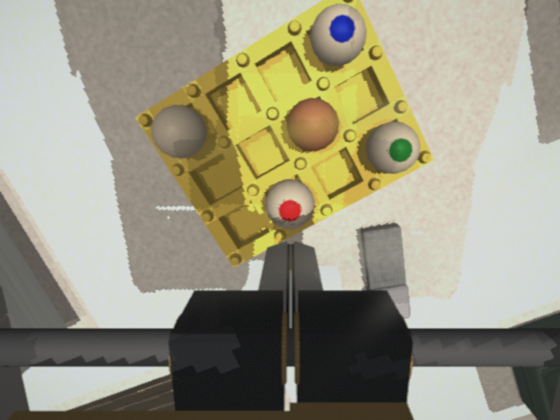

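The egg still sits in its pocket with the dot at (290,210). Next is the red key.

```bash
python3 -m inch '{"grip":[-1,-1,-1,-1,-1,-1,-1,-1,-1,-1],"travel":[[-0.3,2.5,1],[-1,7.5,1.5],[-2,13,1.5],[-3,19,1.5],[-3.7,25,1.5],[-4.5,30,1.5],[-5.2,35,1.5],[-5.7,38,1.5],[-5.9,39.2,1],[-5.9,39.2,1]],"turn":[[0,0,0],[0,0,0],[0,0,0],[0,0,0],[0,0,0],[0,0,0],[0,0,0],[0,0,0],[0,0,0],[0,0,0]]}'
python3 - <<'E'
from h import *
s=manip.read_state();print(s["eef_pos"],s["wrist_force"])
p,d=manip.camera("wrist");c=manip.calibration("wrist");cv2.imwrite(f"pics/w4.png",p[:,:,::-1])
for b,st in blobs(p,30,9000): print(b,st,"dep",depthpt(c,d,*b).round(1),"z131",at_z(c,*b,131).round(1))
E
```

```text
clock: 9.6
eef_pos: [522.0, 210.5, 194.7]
eef_rot: [-3.141, 0.009, 2.759]
wrist_force: [0.2, -0.4, 0.6]
finger_gap: 0.5
[522.04512521 210.53430391 194.72408151] [ 0.19310167 -0.44409859  0.61246832]
[293.8 217. ] [ 275  198   39   39 1180] dep [518.5 214.7 131.6] z131 [518.6 214.6 131. ]
```

View pics/w4.png

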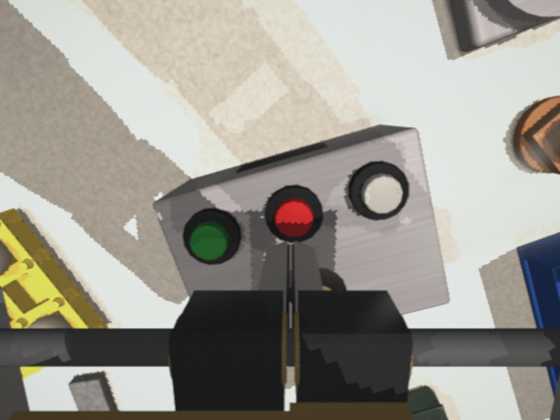

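The wrist view puts the red key at (294,217), under the fingers, with green at (212,238) and white at (382,191) well clear. I'll descend above it.

```bash
python3 -m inch '{"grip":[-1,-1,-1,-1,-1,-1,-1],"travel":[[-0.2,0.2,-1.5],[-0.25,0.2,-3],[-0.25,0.2,-4.2],[-0.25,0.2,-5],[-0.25,0.2,-5.4],[-0.25,0.2,-5.5],[-0.25,0.2,-5.5]],"turn":[[0,0,0],[0,0,0],[0,0,0],[0,0,0],[0,0,0],[0,0,0],[0,0,0]]}'
python3 - <<'E'
from h import *
s=manip.read_state();print(s["eef_pos"],s["eef_rot"],s["wrist_force"])
p,d=manip.camera("wrist");c=manip.calibration("wrist");cv2.imwrite(f"pics/w5.png",p[:,:,::-1])
for b,st in blobs(p,30,9000): print(b,st,"z131",at_z(c,*b,131).round(1))
E
```

```text
clock: 10.52
eef_pos: [519.9, 212.0, 140.2]
eef_rot: [3.141, 0.01, 2.759]
wrist_force: [0.6, 0.4, 0.4]
finger_gap: 0.3
[519.94212151 212.00150264 140.18677192] [3.14132736 0.00956594 2.75850337] [0.64800028 0.44291534 0.40525538]
[294.7 234.9] [271 223  47  29 724] z131 [511.3 218.7 131. ]
```

View pics/w5.png

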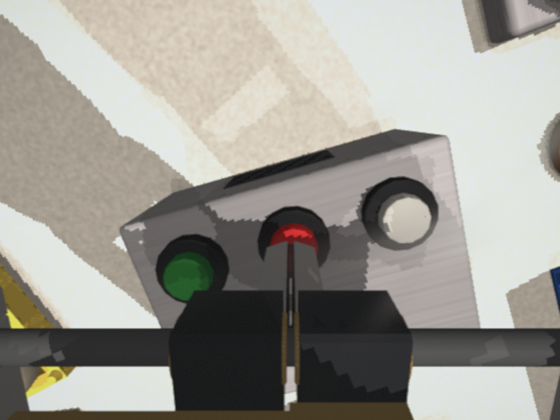

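```bash
python3 -m inch '{"grip":[-1,-1,-1,-1,-1,-1,-1],"travel":[[0,0,-0.2],[0,0,-0.45],[0,0,-0.7],[0,0,-0.9],[0,0,-1.1],[0,0,-1.2],[0,0,-1.2]],"turn":[[0,0,0],[0,0,0],[0,0,0],[0,0,0],[0,0,0],[0,0,0],[0,0,0]]}'
```

```text
clock: 11.45
eef_pos: [519.9, 212.0, 128.3]
eef_rot: [3.141, 0.01, 2.759]
wrist_force: [-1.4, -0.9, 3.6]
finger_gap: 0.5
```

```bash
python3 -m inch '{"grip":[-1,-1,-1],"travel":[[0,0,-0.15],[0,0,-0.25],[0,0,-0.25]],"turn":[[0,0,0],[0,0,0],[0,0,0]]}'
```

```text
clock: 11.82
eef_pos: [520.0, 212.0, 126.2]
eef_rot: [3.141, 0.01, 2.759]
wrist_force: [-3.1, -2.6, 8.7]
finger_gap: -0.0
```

```bash
python3 -m inch '{"grip":[-1,-1,-1],"travel":[[0,0,-0.05],[0,0,-0.1],[0,0,-0.1]],"turn":[[0,0,0],[0,0,0],[0,0,0]]}'
python3 - <<'E'
from h import *
p,d=manip.camera("wrist");cv2.imwrite(f"pics/w6.png",p[:,:,::-1])
p,d=manip.camera("side");cv2.imwrite(f"pics/s6.png",cv2.resize(p[100:240,180:370,::-1],None,fx=4,fy=4))
s=manip.read_state();print(s["eef_pos"],s["wrist_force"])
E
```

```text
clock: 12.2
eef_pos: [520.0, 212.0, 126.1]
eef_rot: [3.141, 0.01, 2.759]
wrist_force: [-5.4, -2.3, 13.1]
finger_gap: 0.1
[520.05889106 212.02608976 126.10288012] [-5.84214455 -1.78312622 12.81474846]
```

View pics/w6.png

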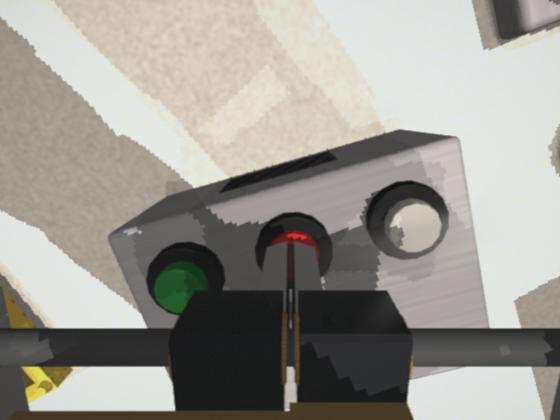

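View pics/s6.png

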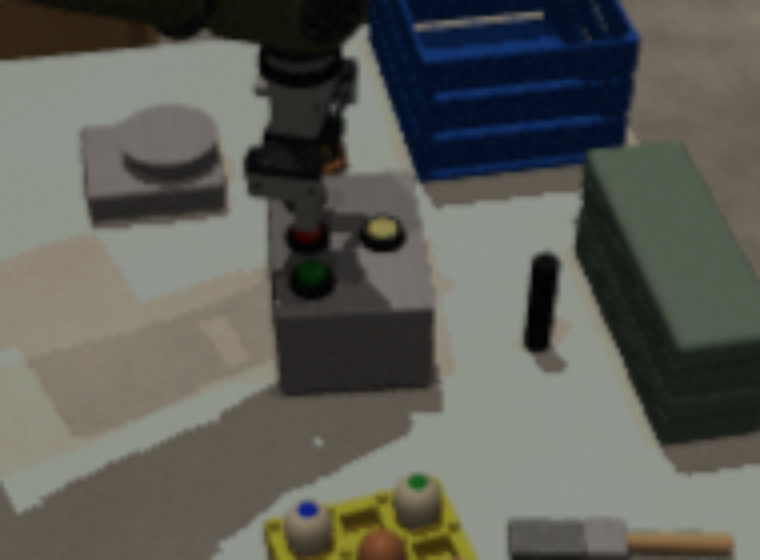

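The force rises steeply with no more motion at z = 126.1, which looks like the stop. I'll check that it isn't the collar by comparing cap and collar heights in the wrist depth image.

```bash
python3 - <<'E'
from h import *
p,d=manip.camera("wrist");c=manip.calibration("wrist")
for nm,q in dict(green=(178,285),gcap2=(180,278),gcol=(185,246),gcolR=(217,268),white=(415,225),wcap=(415,215),wcol=(407,186),wcolL=(373,215),rcol=(293,220),rcap=(294,236),top=(345,215)).items(): print(nm,depthpt(c,d,*q).round(1))
E
```

```text
green [509.6 151.9 131.4]
gcap2 [506.4 154.5 131.1]
gcol [493.9 159.8 118.9]
gcolR [512.1 171.3 120.5]
white [524.8 279.5 131.4]
wcap [519.7 281.  131.3]
wcol [506.8 284.  121.7]
wcolL [515.4 262.5 121. ]
rcol [501.7 221.6 121.7]
rcap [509.2 219.1 125. ]
top [513.4 249.  109.6]
```

The red cap is at 125.0 and the other two caps are at 131.3, so it is about 6 mm down and fully pressed. The collar, at about 121, is below it. I'll release and withdraw.

```bash
python3 -m inch '{"grip":[-1,-1,-1,-1,-1,-1,-1,-1,-1,-1],"travel":[[0,0,0.2],[0,0,0.5],[0,0,0.8],[0,0,1.2],[0,0,2],[0,0,4],[0,0,7],[0,0,10],[0,0,12],[0,0,12]],"turn":[[0,0,0],[0,0,0],[0,0,0],[0,0,0],[0,0,0],[0,0,0],[0,0,0],[0,0,0],[0,0,0],[0,0,0]]}'
python3 -m inch '{"grip":[-1,-1,-1,-1,-1,-1],"travel":[[-2,2,0],[-5,5,0],[-9,9,0],[-12,12,0],[-14,14,0],[-14,14,0]],"turn":[[0,0,0],[0,0,0],[0,0,0],[0,0,0],[0,0,0],[0,0,0]]}'
python3 - <<'E'
from h import *
p,d=manip.camera("top");c=manip.calibration("top");cv2.imwrite(f"pics/t7.png",p[:,:,::-1])
for b,st in blobs(p,8,400): print(b,st,"dep",depthpt(c,d,*b).round(1))
for nm,q in dict(green=(203,227),white=(154,222),red=(177,224)).items(): print(nm,depthpt(c,d,*q).round(1))
p,d=manip.camera("side");cv2.imwrite(f"pics/s7.png",p[:,:,::-1])
s=manip.read_state();print(s["clock"],s["eef_pos"],s["wrist_force"])
E
```

```text
clock: 13.6
eef_pos: [520.5, 212.2, 247.6]
eef_rot: [3.139, 0.013, 2.759]
wrist_force: [0.4, 0.2, -0.3]
finger_gap: 0.6
clock: 14.35
eef_pos: [379.3, 353.0, 246.7]
eef_rot: [3.14, 0.012, 2.761]
wrist_force: [0.2, 0.2, -0.5]
finger_gap: 0.7
[323.5 204.5] [321 202   6   6  32] dep [ 579. -182.   77.]
[177.  224.2] [172 219  11  12 105] dep [519.5 212.3 132.8]
green [512.4 143.7 130. ]
white [525.1 273.4 132.7]
red [520.  212.3 132.8]
14.45 [380.66011575 351.81574484 246.95845503] [ 0.20993535 -1.61107724  0.31566108]
```

View pics/t7.png

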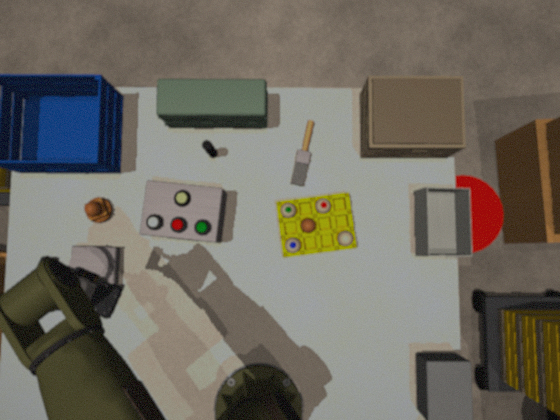

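View pics/s7.png

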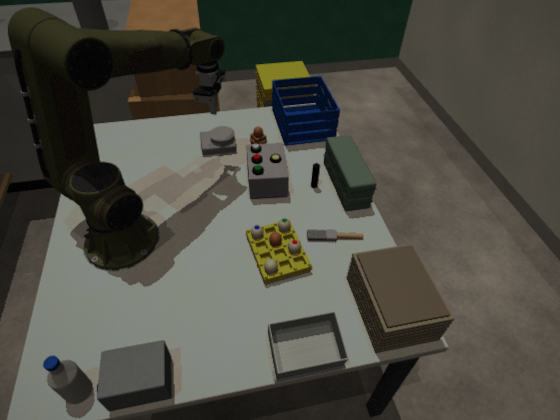

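Everything is in place: the egg dot is back at (323.5,204.5), exactly as before, and the red key is up at about 132 mm, as at the start. The arm is clear.

```bash
python3 -c "
from cell import manip
print(manip.sign_off())"
```

```text
the job is handed in; nothing more can be done
None
```

I touched the red-dotted egg, pressed the red key fully down and let it up, then withdrew and handed the job in at about 14.5 s of the 38 s allowed.

- **Egg:** I came down slowly with the fingers closed and rested on top of it at about 2.7 N for roughly 1 s, longer than the half second asked. The fingers may have been lightly in contact for up to a second before that, because the force noise (about 0.5 N) hid the exact moment of contact. The egg stayed in its pocket: its dot is at the same pixel in the top view as before.
- **Red key:** I pressed until the force rose sharply with no further movement, reaching about 13 N. The cap was then about 6 mm below the other two keys in the wrist camera's depth image and still clear of its collar. After release it read about 132 mm, as it did at the start.
- **Sideways force:** There was a push of up to 6 N sideways at the bottom of the press. I don't know the cause; nothing moved.
- **Everything else:** The other eggs, the green and white keys and the other things on the table look unchanged in the final top and side pictures. The arm was clear of everything.
- **Network disagreement:** The detection network mixed up the red egg and the red key in the top view, so I located both by colour, depth and eye. The two fixed cameras agreed to about 2 mm.

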